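# Clear the tasting chest through the flap of the returns box

## Task

Clear up after the tasting: the carton still standing in the open wooden chest is too tall for the lid, so take it out and push it down through the sprung flap in the top of the returns box, all the way, until it is inside and the flap has sprung shut behind it. Then shut the lid of the chest over the chocolate bar that stays in it, and leave the other things on the table where they are.

Things in the scene. Friction and masses are not known exactly. Their poses are not given: they have to be found in the camera images.
- returns_box: The returns box, fixed: plywood, 120 (x) by 130 (y) by 165 mm high, walls 8 mm, clear window and a lock in its front (-x) face, steel top plate. Origin: centre of its underside, on the table; z up. Its inner floor is 12 mm above the origin.
- opening (a point): Centre of the opening in the returns box's top plate, at its upper face, 165 mm above the table; axes of the box. It is 42 mm (x) by 80 mm (y), closed by the flap 4 mm lower down. A steel throat reaching 46 mm below the top lines its front (-x) side and both ends; the flap hangs at the rear (+x). Closed fingers fit in to push, best with their closing line along y.
- flap (a joint): Angle of the 39 mm long steel flap: 0 shut (level), up to 1.42 as its front (-x) edge swings down about the hinge on the opening's rear side. Sprung: 2 to 6 N on a carton opens it, the carton's weight does not. It clamps a half-inserted carton against the throat's front; once the carton's top is about 36 mm below the top plate it slips off and shuts, and the carton drops to the floor.
- tasting_chest: The wooden tasting chest, fixed: 138 (x) by 202 (y) mm, 62 mm high when shut. Origin: centre of its underside, on the table; z up. Walls 8 mm, rim 50 mm high, inside 114 (x) by 184 (y) mm; a cushion card 24.5 mm above the origin covers the chocolates in it and carries what stands there. The lid is hinged along the rear (+x) rim, 67 mm from the origin, 51 mm high.
- tasting_chest_lid (a joint): Angle of the chest's lid: 0 shut (level on the rim), 1.745 fully open. It starts about upright behind the chest (1.5 to 1.62) and stays there by its hinge's slight friction; pushed farther back it falls fully open, brought forward below about 1.3 it falls shut by itself in one or two seconds.
- lid_edge (a point): Middle of the lid's free edge, 135 mm from the hinge line, in the lid's own mid-thickness (lid 11 mm thick, 202 mm long); it is the front edge when shut and the top edge, about 185 mm above the table, when open.
- carton: The carton to return: dark upright box 24 (x) by 58 (y) by 85 mm high, about 0.1 kg, standing in the front half of the chest on its cushion card, so its top is about 110 mm above the table. Origin: centre of its underside; z up.
- carton_mid (a point): Centre of the carton, 42.5 mm above its origin.
- bar: Wrapped chocolate bar, 56 by 139 by 11 mm, lying flat on the card in the rear half of the chest; it stays there. Origin: centre of its underside.
- other_carton: A second carton of the same kind standing on the table; it is not part of the work and stays where it is.
- ribbon_spool: Ribbon spool lying flat, 77 mm across and 28 mm high; stays where it is.
- date_stamp: Date stamp, 30 by 50 by 70 mm, standing on a tin ink pad 60 by 90 by 17 mm; stays where it is. Origin: centre of its underside.
- bag_corner (a point): Foot of the nearest left corner of the big brown paper bag that stands on the right of the table, fixed, solid and 0.5 m high: it fills the space to the right of (-y) and beyond this corner. Its left face runs from here to a point 0.215 m farther in x and 0.066 m farther in +y. Keep the arm and gripper clear of it.

How it is judged (in metres and radians):
On the way, in this order (a step that is already met when the one before it is completed fails the run):
1. the carton has been pushed right through and the flap has closed above it (z of carton_mid in the frame of returns_box between 0 and 0.072 m and horizontal distance between carton_mid and returns_box below 0.07 m and value of joint flap below 0.08 rad), for 0.2 s.
2. after that, the lid of the chest is shut (value of joint tasting_chest_lid below 0.06 rad), for 0.2 s.
At the end, for the whole second after the job is handed in: The carton is at rest inside the returns box (its centre less than 72 mm above the box's underside, under the opening or beside it), the flap is shut (below 0.08 rad), the chest's lid is shut (below 0.06 rad) and the bar lies in the chest (all of step 1 and value of joint tasting_chest_lid below 0.06 rad and z of bar in the frame of tasting_chest below 0.045 m and horizontal distance between bar and tasting_chest below 0.08 m and linear speed of carton below 0.02 m/s); the robot touches nothing.
It fails at once if the other carton is moved by more than 30 mm or knocked over (distance of other_carton from where it was at the start of the episode above 0.03 m or angle between other_carton's own z axis and vertical above 0.5 rad).
It fails at once if the ribbon spool or the date stamp is moved by more than 30 mm (distance of any of ribbon_spool, date_stamp from where it was at the start of the episode above 0.03 m).
It also fails if it takes over 54 s, if anything falls off the work surface, if the arm or the gripper's body presses on something with over 40 N, if the wrist force passes 120 N, or if a joint passes its speed limit or range.

## Robot

A 6-joint arm with a two-finger parallel gripper is mounted at the origin on a cart in front of the work surface, level with it; the furniture and walls round the work are solid. World frame = base frame: x ahead of the robot, y to its left, z up, the work surface at z = 0. Lengths are in mm, angles in rad, forces in N, time in s.
With the tool pointing down it reaches from about 275 to 825 mm from the base axis. Payload 4.9 kg.
Tool frame: the origin (TCP) lies at the very end of the fingers, on their centre line; the grasp point (between the pads) lies 19 mm behind it; z points along the fingers, y is the line along which they close (so a half turn about z gives the same grasp; the last joint's range is limited). The gripper opens to 85 mm and grips with 20 to 120 N. Pads are 22 mm wide; open, the fingers measure 114 mm over their backs; the gripper's body (76 mm by 85 mm) begins 54 mm behind the grasp point. The pads swing forward as they close: fully open they stand 13 mm farther back than shut.
Start: joints at [-1.335, 0.326, -0.193, 1.052, 0, 1.437], TCP at [198.799, -512.833, 231.281] pointing down, gripper open.
Joint ranges: [-2.65, 2.65], [-0.97, 1.79], [-1.3, 1.35], [-1.93, 2.1], [-1.47, 1.37], [-3.14, 3.14]. Speed limits (rad/s): [2.57, 2.57, 3.14, 3.14, 3.14, 3.14].

## Interface

Orientations are given as [roll, pitch, yaw] about the fixed x, y, z axes, in that order (R = Rz(yaw) Ry(pitch) Rx(roll)).
In Python, from bench import bot, capture, camera_model gives the robot as it stands (bot), with the cameras as plain functions. Calls block until the motion is done:
- bot.move_ptp(position, orientation): joint-space move of the TCP to a pose.
- bot.movel(position, rot=None, max_speed=150, threshold=None): straight line of the TCP; rot=None keeps the orientation; max_speed is the mean speed in mm/s. With threshold (N) it stops when the force on the tool has changed by that much, and returns True; else False.
- bot.move_j(angles): joint-space move.
- bot.grip(opening, effort=None): opening from 0.0 (shut) to 1.0 (fully open); effort is the grip in N (None keeps the last); returns when the fingers have stopped.
- bot.dwell(seconds).
- bot.solve_ik(position, orientation): joint angles nearest the present ones, or None.
- bot.get_state(): the state.
- capture(name): name is "side" or "top"; returns the picture (480x640x3 uint8, blue, green, red); there is no depth.
- camera_model(name): a dict with "K" (3x3 intrinsics, pixels), "position" and "rotation" of the camera in the world. Camera axes: x right, y up, looking along -z (the intrinsics and any distortion apply to the point x, -y, -z); pixel columns grow to the right and rows downward; lengths in mm; the calibration is good to about 2 mm. A picture is of the moment at which its call begins. camera_model takes no time and is no camera call.
A pose or a line that the arm cannot do raises bot.IKError and nothing moves.
- bot.sign_off(): hands the job in; it is judged then, once.
The state is a dict: "t": time; "qpos": joint angles; "joint_velocities": joint speeds; "effort": joint torques, N m; "tcp_pos": TCP position; "orientation": TCP orientation; "contact_force": force on the tool from outside, world axes, zero at the start; "wrist_torque": the same for the moment, N m; "opening": opening from 0.0 (shut) to 1.0 (fully open); "gripper_force": force on a finger pad.
Only numpy, scipy, OpenCV 4.12 (cv2) and the standard library are available. Lean on these libraries where they do the work, as an engineer would, in place of code of your own. Each camera call takes 0.05 s, during which the arm holds its last target. There are 200 camera calls.

## Working session

There is one attempt and no reset: what is moved stays moved. The work goes in short steps, each a Python script; the robot and the scene stay as the last script left them, time stands still between calls to the robot, and variables do not carry over. Pictures are saved under pics/ and viewed, at most 10 in all, crops included, and the job is handed in when it is done.

```bash
ls; mkdir -p pics
python3 - <<'E'
from bench import bot, capture, camera_model
import cv2
for n in("side","top"):
    cv2.imwrite(f"pics/{n}0.png",capture(n)); print(n,camera_model(n))
print(bot.get_state())
E
```

```text
bench.py
pics
side {'K': array([[483.35119736,   0.        , 317.87100248],
       [  0.        , 483.35119736, 241.64914585],
       [  0.        ,   0.        ,   1.        ]]), 'position': array([661.11198054, 252.25711908, 789.31774633]), 'rotation': array([0.69180922, 0.0106706 , 2.86337631])}
top {'K': array([[439.25834739,   0.        , 320.2526817 ],
       [  0.        , 439.25834739, 240.52087697],
       [  0.        ,   0.        ,   1.        ]]), 'position': array([ 352.62886985, -253.90739305,  954.89113171]), 'rotation': array([ 0.19896378, -0.01041173, -1.55306924])}
{'t': 0.1, 'qpos': array([-1.33518944e+00,  3.26859976e-01, -1.93459332e-01,  1.05200190e+00,
       -1.10029147e-05,  1.43660650e+00]), 'joint_velocities': array([ 9.50957142e-04, -3.57424666e-03,  3.69848442e-03,  1.52941695e-03,
        4.06536113e-04, -5.95744622e-05]), 'effort': array([ 2.78407861e-04, -4.44238865e+01,  2.63037819e+01,  7.85741518e-03,
       -2.21747409e-04,  2.25040296e-06]), 'tcp_pos': array([ 198.67738846, -512.3173022 ,  230.59478619]), 'orientation': array([-3.14008001e+00, -1.93105828e-04,  3.69796573e-01]), 'contact_force': array([ 0.40488883,  0.21081244, -0.17332487]), 'wrist_torque': array([-0.00627743, -0.03869307, -0.01556828]), 'gripper_force': 0.0, 'opening': 0.9974522723550282}
```

View pics/top0.png

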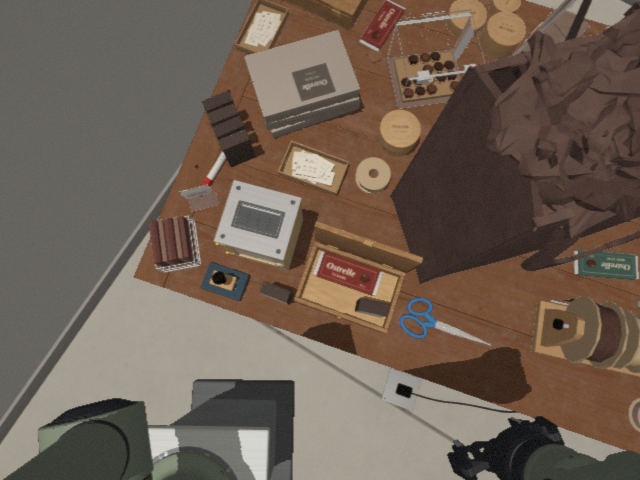

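View pics/side0.png

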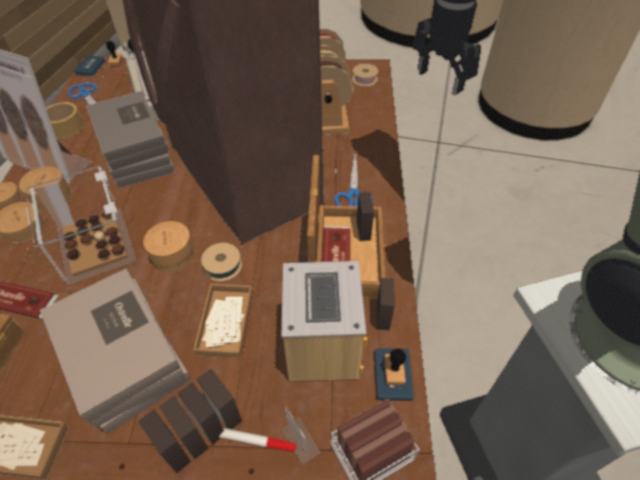

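The top view shows the returns box (about 258,222) and the chest (about 350,285), with the carton at (373,307) and the other carton at (277,292). The bag corner is near (420,282). I'll enlarge both views next.

Run:
```python
import cv2
a=cv2.imread("pics/top0.png")[175:340,195:435]; cv2.imwrite("pics/topc.png",cv2.resize(a,(720,495),interpolation=cv2.INTER_CUBIC))
a=cv2.imread("pics/side0.png")[150:400,260:430]; cv2.imwrite("pics/sidec.png",cv2.resize(a,(408,600),interpolation=cv2.INTER_CUBIC))
```

```text
(no output)
```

View pics/topc.png

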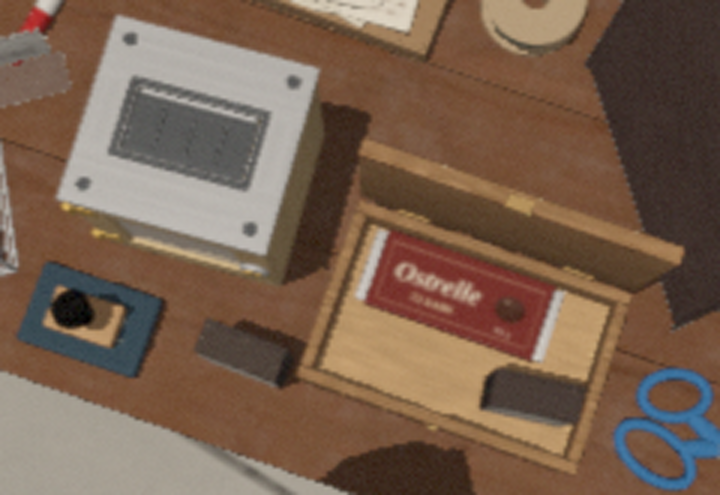

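View pics/sidec.png

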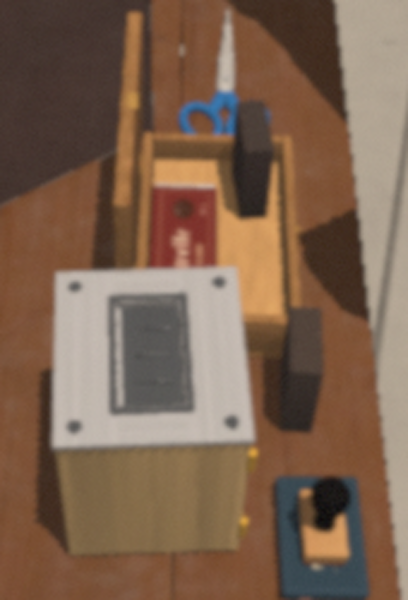

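```bash
cat > util.py <<'E'
import numpy as np, cv2
from scipy.optimize import least_squares
from scipy.spatial.transform import Rotation as R
from bench import bot, capture, camera_model
def proj(P,n):
    c=camera_model(n); q=R.from_euler('xyz',c['rotation']).inv().apply(np.atleast_2d(P)-c['position'])*[1,-1,-1]
    q=q@c['K'].T; return q[:,:2]/q[:,2:]
def place(p,L):
    L=np.atleast_2d(L).astype(float); return R.from_euler('z',p[2]).apply(L)+[p[0],p[1],0]
def T(p): return np.array(p)/3+[195,175]
def S(p): return np.array(p)/2.4+[260,150]
def fit(p0,obs): # obs: list (view, local pts, px)
    r=least_squares(lambda p:np.concatenate([(proj(place(p,L),n)-px).ravel() for n,L,px in obs]),p0,x_scale=[100,100,.3],loss='soft_l1')
    return r.x, r.fun.reshape(-1,2).round(1)
def corners(a,b,z): # RL RR FR FL
    return np.array([[a,b,z],[a,-b,z],[-a,-b,z],[-a,b,z]])/1.
E
cat > fit.py <<'E'
from util import *
b=corners(60,65,165)
box,e=fit([500,-150,-.2],[("top",b,T([(116,16),(320,67),(266,252),(58,200)])),("side",b,S([(50,447),(53,268),(238,266),(255,442)]))]); print(box,e.tolist())
c=corners(69,101,50)
chest,e=fit([400,-300,-.2],[("top",c,T([(362,207),(632,297),(575,470),(298,378)])),("side",c[1:3],S([(148,135),(297,137)]))]); print(chest,e.tolist())
k=corners(12,29,110)
top=proj
cart,e=fit([380,-350,-.2],[("top",k[:3],T([(489,366),(583,387),(580,425)])),("side",k,S([(240,135),(240,102),(267,103),(271,138)]))]) ; print(cart,e.tolist())
def draw(n,crop,s,out):
    im=cv2.imread(f"pics/{n}0.png")[crop[1]:crop[3],crop[0]:crop[2]]; im=cv2.resize(im,None,fx=s,fy=s,interpolation=cv2.INTER_CUBIC)
    def poly(P,col): cv2.polylines(im,[np.int32((proj(P,n)-crop[:2])*s)],True,col,1,cv2.LINE_AA)
    for z in(0,165): poly(place(box,corners(60,65,z)),(0,255,0))
    poly(place(box,corners(21,40,165)),(0,255,255))
    for z in(0,50): poly(place(chest,corners(69,101,z)),(255,0,255))
    poly(place(chest,corners(57,92,50)),(255,255,0))
    for z in(25,110): poly(place(cart,corners(12,29,z)),(0,255,0))
    return im
a=draw("top",(195,175,435,340),2.6,0); b=draw("side",(260,150,430,400),1.8,0)
h=max(a.shape[0],b.shape[0]); w=a.shape[1]+b.shape[1]; o=np.zeros((h,w,3),np.uint8); o[:a.shape[0],:a.shape[1]]=a; o[:b.shape[0],a.shape[1]:]=b
cv2.imwrite("pics/ov.png",cv2.resize(o,None,fx=min(1,800/w),fy=min(1,800/w)))
np.save("poses.npy",[box,chest,cart])
E
python3 fit.py
```

```text
[ 5.49979306e+02 -1.42562146e+02 -2.42935673e-01] [[-0.2, 0.3], [-1.6, 0.6], [-1.2, 0.2], [-0.3, -0.7], [0.7, -1.8], [0.5, 1.2], [-2.6, -0.5], [-2.0, -2.7]]
[ 4.37606048e+02 -3.22305665e+02 -3.35990808e-01] [[-0.3, -4.0], [0.9, -0.7], [-1.3, 5.5], [-2.6, 1.1], [-2.9, -3.1], [0.2, -1.7]]
[ 3.96044318e+02 -3.62756281e+02 -2.45708907e-01] [[1.9, -0.2], [0.0, 0.8], [-1.9, 0.4], [0.7, 6.2], [-1.9, -1.3], [-1.1, -2.1], [0.3, 4.6]]
```

View pics/ov.png

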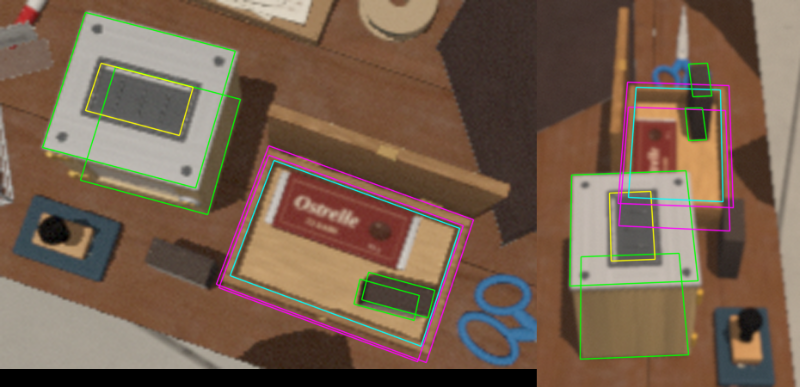

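Run:
```python
import cv2,numpy as np
a=cv2.imread("pics/top0.png")[285:325,345:400]; b=cv2.imread("pics/side0.png")[185:245,350:380]
f=lambda m:np.uint8(255*(np.minimum(cv2.resize(m,None,fx=9,fy=9,interpolation=cv2.INTER_CUBIC)/160.,1))**.6)
a,b=f(a),f(b); o=np.zeros((540,a.shape[1]+b.shape[1],3),np.uint8); o[:360,:495]=a; o[:,495:]=b
cv2.imwrite("pics/z.png",o)
```

```text
(no output)
```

View pics/z.png

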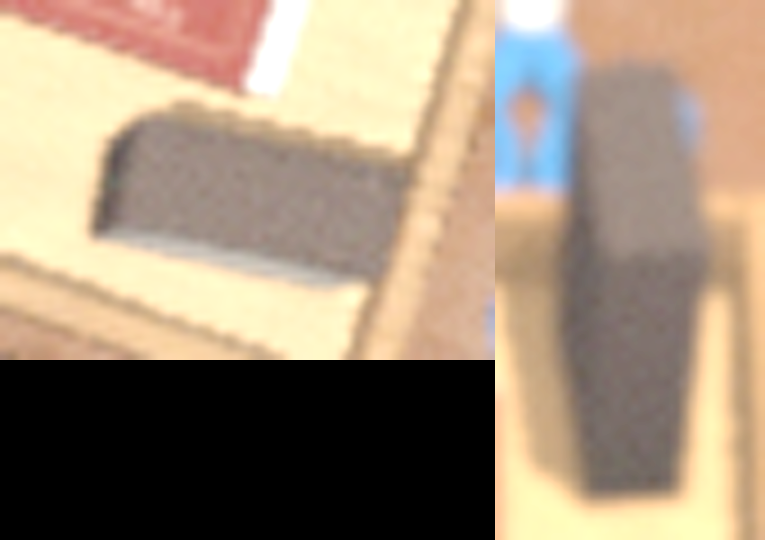

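```bash
cat > fit2.py <<'E'
from util import *
P=np.load("poses.npy"); box=P[0]
def ZT(p): return np.array(p)/9+[345,285]
def ZS(p): return (np.array(p)-[495,0])/9+[350,185]
c=corners(65,100,50); ci=corners(57,92,50)
for o in ([("top",c,T([(362,207),(632,297),(575,470),(298,378)]))],
          [("top",ci,T([(371,224),(610,303),(568,455),(320,372)]))]):
    chest,e=fit([437,-322,-.3],o); print("chest",chest,e.tolist())
k=corners(12,29,110); g=corners(12,29,24.5)
t=("top",k[[0,1,2]],ZT([(140,117),(410,165),(378,278)])); s=("side",np.r_[k,g[[0,3]]],ZS([(597,250),(580,65),(665,65),(697,250),(585,497),(678,492)]))
for o in([t],[s],[t,s]):
    cart,e=fit([396,-363,-.25],o); print("cart",cart,e.tolist())
b=corners(60,65,165)
for o in([("top",b,T([(116,16),(320,67),(266,252),(58,200)]))],[("top",corners(21,40,165),T([(133,77),(270,110),(247,188),(110,155)]))],[("side",b,S([(50,447),(53,268),(238,266),(255,442)]))],[("side",corners(21,40,165),S([(112,412),(110,295),(187,294),(192,410)]))]):
    x,e=fit(box,o); print("box",x,e.tolist())
# lid edge, bag corner (top crop px), top view
for nm,p,z in(("bag",(672,327),0),("lidL",(362,145),185),("lidR",(682,250),185)):
    f=least_squares(lambda q:(proj([q[0],q[1],z],"top")[0]-T(p)),[450,-300]); print(nm,f.x)
np.save("poses2.npy",[box,chest,cart])
E
python3 fit2.py
```

```text
chest [ 4.38229847e+02 -3.23962306e+02 -3.17986394e-01] [[-0.6, -1.7], [0.4, -0.4], [0.5, 2.5], [-0.4, 0.2]]
chest [ 4.38126817e+02 -3.24771630e+02 -3.10695032e-01] [[-1.2, -2.3], [3.2, -0.3], [1.0, 2.1], [-2.2, 0.2]]
cart [ 3.96278177e+02 -3.64596179e+02 -1.77279721e-01] [[-0.3, -0.4], [-0.5, 0.2], [1.0, 0.2]]
cart [ 3.95857469e+02 -3.61758392e+02 -2.29289467e-01] [[-0.1, 0.1], [-1.3, -0.6], [1.2, -1.1], [1.2, -0.5], [-1.2, 1.1], [0.1, 1.1]]
cart [ 3.96296983e+02 -3.63278508e+02 -1.96311438e-01] [[-0.8, -0.7], [-1.1, 0.5], [0.2, 0.4], [-0.1, -0.3], [-2.2, -0.9], [0.3, -1.7], [1.2, -1.1], [-1.2, 0.7], [0.1, 0.5]]
box [ 5.50110694e+02 -1.44014513e+02 -2.35115803e-01] [[0.2, 0.4], [-1.0, 0.2], [-0.1, -0.1], [0.7, -0.4]]
box [ 5.49933817e+02 -1.43859667e+02 -1.85183125e-01] [[0.5, 3.6], [-3.2, 1.1], [-0.5, -3.3], [2.8, -0.9]]
box [ 5.49329476e+02 -1.39760484e+02 -2.56313611e-01] [[1.0, -0.7], [1.8, 2.1], [-1.1, 1.1], [-1.5, -0.7]]
box [ 5.48740076e+02 -1.38741905e+02 -2.66815643e-01] [[2.3, -1.5], [3.1, 3.1], [-2.5, 3.1], [-2.7, -1.1]]
bag [ 452.93594264 -477.33312443]
lidL [ 539.41738553 -250.34709927]
lidR [ 479.28601519 -441.20983914]
```

Run:
```python
from util import *
import math
pi=math.pi
x,y,yaw=396.2,-363,-.2
bot.move_ptp([x,y,180],[pi,0,yaw+pi/2])
bot.movel([x,y,84],max_speed=120,threshold=15)
cv2.imwrite("pics/g0.png",capture("side"))
bot.grip(0.0,effort=50)
s=bot.get_state(); print(s['t'],s['tcp_pos'],s['opening'],s['gripper_force'],s['contact_force'])
bot.movel([x,y,262],max_speed=150)
a=capture("side")[120:330,250:450]; b=capture("top")[180:340,280:440]
s=bot.get_state(); print(s['t'],s['opening'],s['gripper_force'],s['contact_force'])
o=np.zeros((420,720,3),np.uint8); o[:,:400]=cv2.resize(a,(400,420)); o[:320,400:]=cv2.resize(b,(320,320)); cv2.imwrite("pics/g1.png",o)
```

```text
2.6833 [ 396.46451596 -363.23672006   84.30346649] 0.2743522796238488 49.70101475715637 [ 0.35905996 -0.09219455  2.1177234 ]
4.1167 0.27081677203180443 49.31658983230591 [-0.62850635 -0.01092974 -2.12718427]
```

View pics/g1.png

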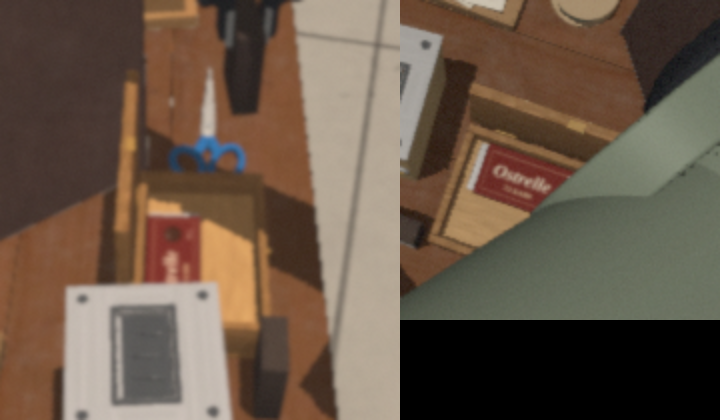

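The carton is held (side crop, about 243,80), and the chest now contains only the bar. Next I move over the opening and insert it.

Run:
```python
from util import *
import math
pi=math.pi
box=[549.8,-142,-.243]
p=place(box,[-5,0,0])[0]
bot.movel([p[0],p[1],262],rot=[pi,0,box[2]+pi/2],max_speed=150)
cv2.imwrite("pics/b0.png",capture("side")[200:400,250:450])
bot.dwell(.2); print(bot.get_state()['contact_force'])
for z in (225,200,185,169):
    h=bot.movel([p[0],p[1],z],max_speed=50,threshold=30); s=bot.get_state(); print(z,h,s['t'],s['tcp_pos'].round(1),s['contact_force'].round(1),s['wrist_torque'].round(2))
    if h: break
a=capture("side")[120:330,250:450]; b=capture("top")[150:310,180:340]
o=np.zeros((420,720,3),np.uint8); o[:,:400]=cv2.resize(a,(400,420)); o[:320,400:]=cv2.resize(b,(320,320)); cv2.imwrite("pics/b1.png",o)
```

```text
[-0.45177479 -0.52374085 -1.65895316]
225 False 7.1917 [ 545.2 -140.9  225.3] [0.2 0.6 0.4] [-0.    0.05  0.01]
200 False 7.8417 [ 543.8 -140.5  199.5] [-4.3  0.3  0.2] [ 0.18  1.03 -0.04]
185 False 8.2917 [ 543.7 -140.4  183.8] [-3.   0.5 -1.7] [ 0.22  1.02 -0.07]
169 False 8.7583 [ 543.6 -140.4  167.9] [-3.7  1.1 -2.9] [ 0.21  1.06 -0.07]
```

View pics/b1.png

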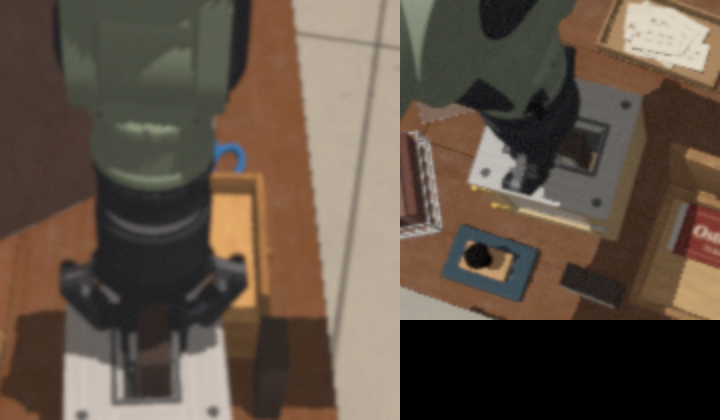

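The carton is through the flap, in the front half of the opening (side crop, about 152,350). I'll release it, then push with closed fingers.

Run:
```python
from util import *
import math
pi=math.pi
box=[549.8,-142,-.243]
p=place(box,[-5,0,0])[0]
bot.grip(0.85)
bot.dwell(.2); print(bot.get_state()['contact_force'])
bot.movel([p[0],p[1],225],max_speed=150)
p=place(box,[-7,0,0])[0]
bot.grip(0.0)
bot.movel([p[0],p[1],230],rot=[pi,0,box[2]+pi],max_speed=150)
bot.dwell(.2); s=bot.get_state(); print(s['t'],s['tcp_pos'],s['orientation'],s['qpos'][5],s['contact_force'],s['opening'])
a=capture("side")[220:360,290:430]; cv2.imwrite("pics/r1.png",cv2.resize(a,(420,420)))
```

```text
[-0.38838298 -0.31658    -0.06739578]
12.7167 [ 543.01150033 -140.33195607  230.00310958] [-3.14157571e+00  5.97573651e-06  2.89845008e+00] -0.14135682303328165 [0.46602097 0.46921704 0.70385328] 0.0013194951414096472
```

View pics/r1.png

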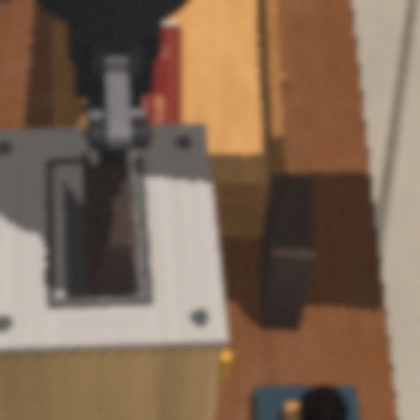

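The carton is clamped upright in the front of the opening, and the closed fingers are above it. Now pushing.

Run:
```python
from util import *
box=[549.8,-142,-.243]
p=place(box,[-7,0,0])[0]
for z in (190,170,150,135,126,121):
    h=bot.movel([p[0],p[1],z],max_speed=60,threshold=45); s=bot.get_state(); print(z,h,s['t'],s['tcp_pos'].round(1),s['contact_force'].round(1))
    if h: break
bot.dwell(.2); print(bot.get_state()['contact_force'].round(1))
if not h:
    bot.movel([p[0],p[1],225],max_speed=120); bot.dwell(.2)
    s=bot.get_state(); print(s['t'],s['contact_force'].round(1))
a=capture("side")[220:360,290:430]; b=capture("top")[180:320,200:340]
cv2.imwrite("pics/p1.png",cv2.resize(np.hstack([a,b]),(800,400)))
```

```text
190 False 13.5833 [ 543.2 -140.4  190.1] [0.9 1.4 0.9]
170 False 14.0667 [ 542.6 -140.1  169.4] [ 0.3 -0.8  0.1]
150 False 14.55 [ 542.7 -140.1  149.5] [-0.3  0.2  0.5]
135 False 14.95 [ 542.5 -140.1  134.4] [-0.1  0.4  0.1]
126 False 15.25 [ 542.5 -140.1  125.5] [-0.8 -0.4 -0.1]
121 False 15.5 [ 542.7 -140.2  120.5] [ 1.4 -0.9 -1.6]
[ 2.  -0.6 -3.5]
16.9167 [-0.7 -0.   0.6]
```

View pics/p1.png

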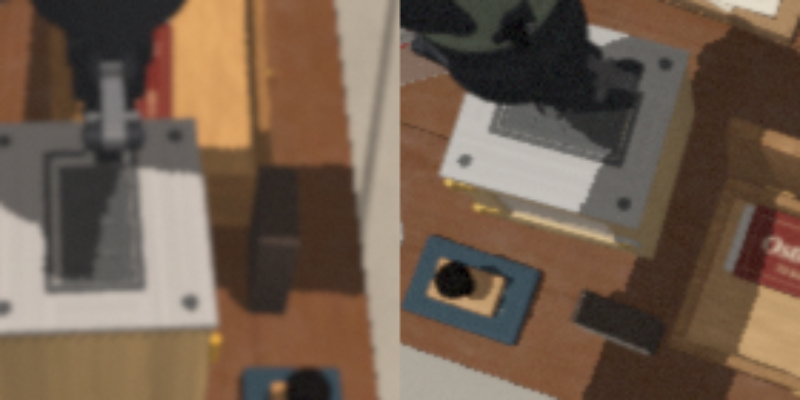

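The opening shows grey steel again, with no carton above it, so the flap looks shut. I've used all my picture views, so I'll check the flap and window numerically once the arm is clear.

Run:
```python
from util import *
import math
pi=math.pi
chest=[438.2,-324,-.316]; box=[549.8,-142,-.243]
q=place(chest,[108,30,0])[0]
bot.movel([q[0],q[1],235],rot=[pi,0,chest[2]+pi],max_speed=150)
def patch(im,n,L):  # mean colours on a grid of local points
    u=np.int32(proj(place(box,L),n).round()); g=cv2.GaussianBlur(im,(3,3),0); return [g[v,u_].mean().round() for u_,v in u]
fl=[[x,y,161] for x in(-12,0,12) for y in(-25,0,25)]; wn=[[-60,y,z] for z in(90,75,60,45,30) for y in(-25,-10,0,10,25)]
for n in("side","top"):
    im=capture(n); cv2.imwrite(f"pics/f_{n}.png",im); o=cv2.imread(f"pics/{n}0.png")
    print(n,"flap before/now",patch(o,n,fl),patch(im,n,fl))
    if n=="top": print(np.reshape(patch(o,n,wn),(5,5)));print(np.reshape(patch(im,n,wn),(5,5)))
print(bot.get_state()['t'])
```

```text
side flap before/now [np.float64(88.0), np.float64(90.0), np.float64(87.0), np.float64(86.0), np.float64(89.0), np.float64(87.0), np.float64(89.0), np.float64(90.0), np.float64(90.0)] [np.float64(89.0), np.float64(91.0), np.float64(88.0), np.float64(88.0), np.float64(91.0), np.float64(89.0), np.float64(91.0), np.float64(91.0), np.float64(92.0)]
top flap before/now [np.float64(90.0), np.float64(90.0), np.float64(90.0), np.float64(86.0), np.float64(85.0), np.float64(88.0), np.float64(89.0), np.float64(88.0), np.float64(91.0)] [np.float64(118.0), np.float64(120.0), np.float64(121.0), np.float64(119.0), np.float64(122.0), np.float64(122.0), np.float64(119.0), np.float64(121.0), np.float64(122.0)]
[[139. 142. 138. 126. 149.]
 [155. 157. 151. 156. 158.]
 [151. 155. 152. 148. 149.]
 [137. 141. 127. 127. 126.]
 [114.  93. 110. 107. 105.]]
[[113. 115. 117. 116. 119.]
 [114. 115. 116. 117. 118.]
 [113. 114. 115. 116. 117.]
 [112. 114. 115. 116. 117.]
 [111. 114. 114. 117. 117.]]
18.525
```

The side camera's flap colours match the start image, so the flap is shut with the carton below it. The arm blocks the top camera. Now the lid.

Run:
```python
from util import *
import math
pi=math.pi
chest=[438.2,-324,-.316]
q=place(chest,[108,30,0])[0]
h=bot.movel([q[0],q[1],160],max_speed=120,threshold=15); print(h,bot.get_state()['tcp_pos'])
if not h:
    for x in (70,50,30,12):
        q=place(chest,[x,30,0])[0]; h=bot.movel([q[0],q[1],160],max_speed=80,threshold=25); s=bot.get_state(); print(x,h,s['t'],s['contact_force'].round(1),s['tcp_pos'].round(0))
        if h: break
    bot.dwell(.3)
    q=s['tcp_pos']; bot.movel([q[0],q[1],260],max_speed=150); bot.dwell(1.5)
    bot.move_ptp([350,-60,330],[pi,0,2.9]); bot.dwell(.3)
for n in("side","top"): cv2.imwrite(f"pics/l_{n}.png",capture(n))
s=bot.get_state(); print(s['t'],s['contact_force'].round(1))
for n in("side","top"):
    im=cv2.imread(f"pics/l_{n}.png"); o=cv2.imread(f"pics/{n}0.png")
    for nm,L in(("lidtop",[[x,y,62] for x in(-50,-20,0,30) for y in(-60,-30,0,30,60)]),("lid open",[[62,y,z] for z in(120,160,180) for y in(-70,-40,0,40,70)])):
        u=np.int32(proj(place(chest,L),n).round()); print(n,nm,[(o[b,a].tolist(),im[b,a].tolist()) for a,b in u][::3])
```

```text
False [ 550.60371534 -329.27562257  160.67959622]
70 False 19.925 [-0.6 -0.  -0.1] [ 514. -318.  161.]
50 False 20.325 [ 1.2  0.1 -0.6] [ 495. -311.  160.]
30 False 20.725 [ 0.3  0.6 -0.7] [ 476. -305.  160.]
12 False 21.1 [-0.1 -0.4  0.6] [ 459. -299.  160.]
25.175 [ 0.1  0.2 -0.8]
side lidtop [([46, 67, 91], [74, 124, 178]), ([74, 122, 167], [77, 127, 182]), ([33, 38, 43], [45, 72, 112]), ([98, 157, 214], [49, 75, 104]), ([74, 113, 169], [34, 59, 93]), ([45, 71, 100], [77, 124, 179]), ([119, 143, 193], [78, 126, 181])]
side lid open [([47, 53, 71], [49, 54, 70]), ([56, 87, 124], [61, 98, 141]), ([46, 60, 80], [48, 54, 71]), ([43, 67, 93], [44, 68, 98]), ([49, 80, 111], [48, 52, 70])]
top lidtop [([108, 152, 188], [85, 123, 164]), ([106, 151, 187], [90, 130, 168]), ([55, 61, 73], [51, 76, 112]), ([106, 149, 185], [37, 61, 86]), ([61, 68, 123], [36, 61, 93]), ([106, 149, 186], [91, 130, 171]), ([98, 113, 159], [83, 122, 161])]
top lid open [([46, 62, 89], [58, 83, 119]), ([36, 59, 81], [61, 85, 124]), ([45, 68, 91], [61, 89, 126]), ([37, 61, 85], [59, 86, 125]), ([44, 65, 91], [66, 90, 127])]
```

Run:
```python
from util import *
box=[549.8,-142,-.243]; chest=[438.2,-324,-.316]
def patch(im,n,L,b=box):
    u=np.int32(proj(place(b,L),n).round()); return [int(im[v,u_].mean()) for u_,v in u]
fl=[[x,y,161] for x in(-12,0,12) for y in(-25,0,25)]; wn=[[-60,y,z] for z in(90,75,60,45,30) for y in(-25,-10,0,10,25)]
for n in("side","top"):
    im=cv2.imread(f"pics/l_{n}.png"); o=cv2.imread(f"pics/{n}0.png")
    print(n,patch(o,n,fl),patch(im,n,fl))
    print("front edge of lid",[patch(im,n,[[x,-20,62] for x in range(-85,-55,3)],chest)])
    if n=="top": print(np.reshape(patch(o,n,wn),(5,5)));print(np.reshape(patch(im,n,wn),(5,5)))
```

```text
side [87, 91, 89, 86, 89, 88, 88, 89, 91] [92, 97, 92, 91, 93, 91, 92, 93, 94]
front edge of lid [[91, 92, 90, 89, 91, 104, 117, 133, 135, 137]]
top [90, 95, 88, 87, 84, 87, 87, 87, 93] [95, 94, 94, 92, 87, 93, 93, 91, 93]
front edge of lid [[87, 88, 86, 82, 75, 79, 89, 127, 127, 139]]
[[139 142 139 117 156]
 [160 163 160 170 169]
 [164 168 167 161 164]
 [140 148 117 119 120]
 [107  90 102  99  97]]
[[142 147 142 123 161]
 [166 166 166 173 176]
 [170 172 172 168 173]
 [145 150 124 121 125]
 [111  91 107 104 100]]
```

```bash
python3 -c "
from bench import bot, capture, camera_model
print(bot.sign_off())"
```

```text
the job is handed in; nothing more can be done
None
```

I handed the job in at about 25 s of the 54 s allowed: the carton went down through the flap into the returns box, the flap and the chest lid read as shut in both cameras, and the carton could not be seen inside the box.

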